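Seat the sample jar and hold the reflector flap at the pointer

TASK

Pick the squat sample jar (the widest of the things standing in the grey tray) out of the tray and set it down gently, upright, in the round seat of the viewing stand, then let go of it. Then take the stand's white reflector flap by its bar and swing it up until it lies in line with the dark pointer on the quadrant, and finish holding it there: it falls if let go, so the program ends with the gripper still holding the flap at the pointer. The other tray things stay in the tray, and do not disturb the tub, the flask or the pointer.

Things in the scene. Friction and masses are not known exactly. Their poses are not given: they have to be found in the camera images.
- jar: The sample jar: squat closed white plastic cylinder, 44 mm diameter (its lid; 43 below), 45 mm high, about 60 g. Stands upright in the tray in one of four places. Origin at the centre of its underside, z up.
- tray: Open grey tray, fixed, 250 (x) x 230 (y) x 34 mm high, walls and floor 4 mm. Origin under its centre on the table, z up. Jar, vial, weight and square box stand one in each quarter, 55 (x) and 50 mm (y) from its centre within 8; the spoon lies along x through the middle. A gripper closing along the tray's x or y, opened to 60-70 mm, fits round the jar.
- vial: Slim white vial, 27 mm diameter, 52 high, loose in the tray; not wanted. Origin under its centre.
- weight: Steel calibration weight with a knob, 30 mm diameter, 46 high, loose in the tray; not wanted. Origin under its centre.
- cuvette_box: White square box 30 x 30 x 36 high, loose in the tray; not wanted. Origin under its centre.
- spoon: White plastic spoon 130 mm long lying in the tray along its x; not wanted. Origin near the middle of its length, x along it.
- stand: Viewing stand, fixed (place varies): plate 260 x 350 x 16 mm high, y = -165 to 185. Origin on the table below the hinge's middle; z up, x along the hinge. Flap lies to -y, seat at (0, 110). At +x: quadrant arc (x 100 to 125, y 0 to -205, 245 high) and, beside the seat, a fixed torch (x 87 to 125, y 55 to 175, 68 high). Hinge posts 72 high at x = +-90.
- seat (a point): Centre of the inner floor of the round black seat, a shallow cup 74 mm outside, 64 mm inside diameter, its rim 6 mm above this point; the point is 20 mm above the table and the jar's underside rests on it. Axes as the stand's.
- hinge (a point): Middle of the flap's hinge axis, 60 mm above the table; the axis runs along the stand's x.
- flap_bar (a point): Middle of the flap's grip bar: steel, 12 mm round, parallel to the hinge and 210 mm from it, 92 mm free between its arms; only the table is under it at joint 0. 54 mm clear from bar to panel. Can be pinched from straight above, closing across the bar, opened to 50 mm or less; it turns between the pads as the flap swings. Axes turn with the flap.
- flap (a joint): Flap angle (rad): 0 = level on its posts (start), grows as the bar swings up towards the seat; stop at 1.4. White panel 150 (along hinge) x 135 x 4 mm, 15 to 150 mm off the axis. Weighs 0.3 to 0.6 kg; free hinge, falls to 0 when let go. At angle a the bar is at (0, -210 cos a, 60 + 210 sin a) mm in the stand's frame.
- pointer (a joint): Angle (rad) of the dark steel pointer about the same axis, same zero and direction as the flap: in line when both are equal. Set between 0.55 and 1.05; stiff friction keeps it; not to be moved. Strip 200 mm long, 10 wide, beside the flap at x = 108 of the stand, with a round black knob at 170 mm.
- pointer_tip (a point): Outer end of the pointer, 200 mm from the hinge axis, at x = 108 of the stand. Axes turn with the pointer.
- tub: White closed powder tub, 90 mm diameter, 120 high, loose, standing beyond the stand; bystander. Origin under its centre, z up.
- flask: Glass conical flask, 68 mm wide, 88 high, loose, standing beyond the tray; bystander. Origin under its centre, z up.
There are look-alikes about, which are no part of the job. Leave any brown or green look-alike of the jar alone.

How it is judged:
By the outcome, as a careful person would: the job done as asked, in the order asked, and still so for the second after the job is handed in, while the arm keeps its last pose, push and grip.
It also fails if it takes over 51 s, if anything falls off the work surface, if the arm or the gripper's body presses on something with over 40 N, if the wrist force passes 120 N, or if a joint passes its speed limit or range.

ROBOT

A 6-joint arm with a two-finger parallel gripper is mounted at the origin on the work surface. World frame = base frame: x ahead of the robot, y to its left, z up, the work surface at z = 0. Lengths are in mm, angles in rad, forces in N, time in s.
With the tool pointing down it reaches from about 400 to 925 mm from the base axis. Payload 12.5 kg.
Tool frame: the origin (TCP) lies midway between the tips of the shut fingers; the grasp point (between the pads) lies 19 mm behind it; z points along the fingers, y is the line along which they close (so a half turn about z gives the same grasp; the last joint's range is limited). The gripper opens to 95 mm and grips with 3 to 60 N. Pads are 20 mm wide; open, the fingers measure 119 mm over their backs; the gripper's body (75 mm by 180 mm) begins 59 mm behind the grasp point.
Start: joints at [-1.283, 0.491, 1.559, -0, 1.092, -0.106], TCP at [239.838, -577.173, 176.661] pointing down, gripper open.
Joint ranges: [-3.1, 3.1], [-0.84, 2.19], [0.05, 2.79], [-1.13, 4.28], [0.06, 2.93], [-2.69, 2.69]. Speed limits (rad/s): [2.22, 2.22, 2.79, 3.14, 3.14, 3.14].

INTERFACE

Orientations are given as [roll, pitch, yaw] about the fixed x, y, z axes, in that order (R = Rz(yaw) Ry(pitch) Rx(roll)).
In Python, from cell import state, read_camera, camera_info, env gives the robot as it stands.
- The arm moves only by the tool move_arm, never from a script. Its argument "commands" is a list of rows, each a list of 3 entries, a list of its own where there are three numbers: the shift along the world's x, y, z in cm, then the turn, a rotation vector about the world's x, y, z in degrees, then the opening, from 0 (shut) to 1 (fully open). A call has 1 to 10 rows; each row shifts and turns the commanded pose from where the row before left it; what a row does not reach is not made up. A row lasts 1/10 s, in which the tool goes at most 50 mm and 8.59 degrees, less where a joint would pass 70% of its speed; a pose out of reach is approached as far as the arm can. A call with a gripper value outside its range is refused whole. The fingers move at their own pace and stop on an object; the grip force is fixed at half the most. Time passes only in rows, so rows that do not move let the fingers close. It gives the time, the measured TCP pose, the force, the opening and the grip force at its end, in the units of the state.
- state(): the state, without advancing time (a new reading comes with each control period).
- read_camera(name): name is "side" or "top" or "wrist"; returns the picture (420x560x3 uint8, blue, green, red); there is no depth.
- camera_info(name): a dict with "K" (3x3 intrinsics, pixels), "cam_to_world" (4x4, takes a point from camera to world coordinates). Camera axes: x right, y down, z forward; pixel columns grow to the right and rows downward; lengths in mm; the calibration is good to about 2 mm. A picture is of the moment at which its call begins: read the wrist's pose just before it. camera_info takes no time and is no camera call; for the wrist camera it gives the pose at the moment of the call.
- env.job_done(): hands the job in; it is judged then, once.
The state is a dict: "t": time; "joints": joint angles; "qvel": joint speeds; "tau": joint torques, N m; "eef_pos": TCP position; "tcp_rot": TCP orientation; "ft_force": force on the tool from outside, world axes, zero at the start; "moment": the same for the moment, N m; "opening": opening from 0.0 (shut) to 1.0 (fully open); "grip_force": force on a finger pad.
Only numpy, scipy, OpenCV 4.12 (cv2) and the standard library are available. Lean on these libraries where they do the work, as an engineer would, in place of code of your own. Each camera call takes 0.05 s, during which the arm holds its last target. There are 200 camera calls.

## Working session

There is one attempt and no reset: what is moved stays moved. The work goes in short steps, Python scripts to look and compute and a tool call to move; the robot and the scene stay as the last step left them, time stands still between calls to the robot, and variables do not carry over. Pictures are saved under pics/ and viewed, at most 10 in all, crops included, and the job is handed in when it is done.

Besides the shell and the picture viewer there is one more tool, called after "Emit:" as name([rows], argument=value, ...), one row to a line, values as JSON. move_arm: Moves the arm, as the interface text tells. Its arguments: {"type":"object","properties":{"commands":{"type":"array"}},"required":["commands"]}

```bash
ls; mkdir -p pics; cat > h.py <<'E'
import numpy as np, cv2
from cell import state, read_camera, camera_info, env
def ray(name,u,v,info=None):
    i=info or camera_info(name); K=np.array(i["K"]);T=np.array(i["cam_to_world"])
    d=T[:3,:3]@np.linalg.solve(K,[u,v,1.]); return T[:3,3],d
def plane(name,u,v,z,info=None):
    o,d=ray(name,u,v,info); return o+d*(z-o[2])/d[2]
def proj(name,p,info=None):
    i=info or camera_info(name); K=np.array(i["K"]);T=np.linalg.inv(np.array(i["cam_to_world"]))
    c=K@(T[:3,:3]@np.array(p,float)+T[:3,3]); return c[:2]/c[2]
def two(n1,p1,n2,p2):
    o1,d1=ray(n1,*p1);o2,d2=ray(n2,*p2)
    s=np.linalg.lstsq(np.c_[d1,-d2],o2-o1,rcond=None)[0]
    a=o1+d1*s[0];b=o2+d2*s[1]; return (a+b)/2,np.linalg.norm(a-b)
E
python3 - <<'E'
from h import *
for n in("top","side"):
    im=read_camera(n);cv2.imwrite(f"pics/{n}0.png",im)
    i=camera_info(n);print(n,np.round(i["K"],1).tolist(),np.round(i["cam_to_world"],3).tolist())
print(state())
E
```

```text
pics
top [[414.7, 0.0, 281.7], [0.0, 414.7, 200.1], [0.0, 0.0, 1.0]] [[-0.022, -0.996, 0.082, 513.543], [-0.999, 0.02, -0.026, 73.532], [0.024, -0.083, -0.996, 1263.464], [0.0, 0.0, 0.0, 1.0]]
side [[457.0, 0.0, 285.4], [0.0, 457.0, 212.9], [0.0, 0.0, 1.0]] [[-0.995, -0.053, 0.09, 505.078], [-0.104, 0.565, -0.819, 959.419], [-0.007, -0.824, -0.567, 673.133], [0.0, 0.0, 0.0, 1.0]]
{'t': 0.1, 'joints': array([-1.28262457e+00,  4.91475097e-01,  1.55937031e+00, -1.48868654e-05,
        1.09169008e+00, -1.05606496e-01]), 'qvel': array([-0.00023956, -0.00069813, -0.00027211,  0.00252417,  0.00235377,
       -0.00101386]), 'tau': array([ 9.93591348e-04, -6.13623619e+01, -2.58606434e+01,  6.93319389e-02,
        4.70313441e-02, -3.07354901e-05]), 'eef_pos': array([ 239.74512057, -576.92972527,  176.14148913]), 'tcp_rot': array([-3.14065368e+00, -8.62540666e-05,  3.93785082e-01]), 'ft_force': array([ 0.6633503 , -0.44621517,  0.35845891]), 'moment': array([-0.01913805, -0.00504311,  0.02161155]), 'grip_force': 0.0, 'opening': 0.9975021451272658}
```

View pics/top0.png

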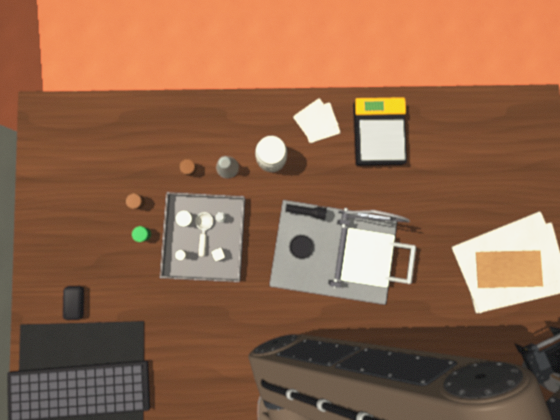

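View pics/side0.png

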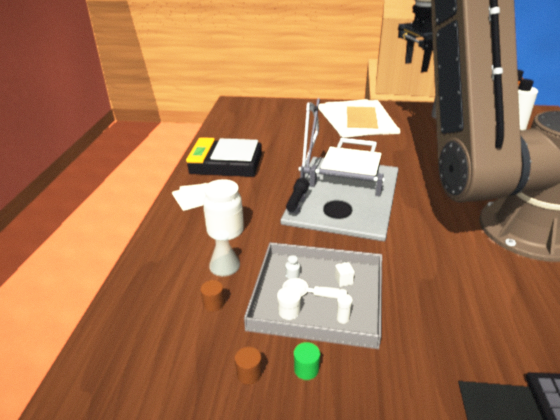

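Top picture: candidates for the jar are the white disc at (184,218), the spoon bowl at (205,221), the weight at (221,217), the vial at (180,255), the box at (218,255), and the brown and green decoys outside the tray at (188,167), (134,201) and (140,234). The disc at (184,218) fits because it is the widest standing white thing in the tray. In the side view it is at (289,300). I'll confirm it in a crop.

```bash
python3 - <<'E'
from h import *
t=cv2.imread("pics/top0.png");s=cv2.imread("pics/side0.png")
a=cv2.resize(t[185:285,155:255],(400,400),interpolation=cv2.INTER_CUBIC)
b=cv2.resize(s[240:340,245:345],(400,400),interpolation=cv2.INTER_CUBIC)
cv2.imwrite("pics/c1.png",np.hstack([a,b]))
a=cv2.resize(t[195:310,265:420],None,fx=5,fy=5,interpolation=cv2.INTER_CUBIC)
cv2.imwrite("pics/c2.png",a)
a=cv2.resize(s[90:240,280:405],None,fx=4,fy=4,interpolation=cv2.INTER_CUBIC)
cv2.imwrite("pics/c3.png",a)
def blobs(im,m,name,z,amin):
    n,l,st,c=cv2.connectedComponentsWithStats(m.astype(np.uint8))
    for k in range(1,n):
        if st[k,4]>=amin: print(name,c[k].round(1),st[k],plane(name,*c[k],z).round(0))
m=np.zeros(t.shape[:2],bool);m[190:285,160:248]=True
blobs(t,m&(t.min(2)>175),"top",49,8)
m=np.zeros(t.shape[:2],bool);m[225:270,280:325]=True
blobs(t,m&(t.max(2)<60),"top",26,50)
m=np.zeros(t.shape[:2],bool);m[195:310,320:420]=True
blobs(t,m&(t.min(2)>150),"top",60,50)
E
```

```text
top [182.8 218. ] [175 210  17  17 216] [568. 331.  49.]
top [203.6 229.9] [197 212  16  45 333] [532. 270.  49.]
top [218.9 216.2] [215 212   8  10  61] [571. 226.  49.]
top [217.2 254. ] [211 247  13  14 123] [461. 232.  49.]
top [179.5 254.7] [175 249  10  12  90] [462. 340.  49.]
top [300.9 246.5] [291 236  21  22 328] [477. -13.  26.]
top [359.6 259.8] [ 320  209   95   94 4986] [ 435. -180.   60.]
top [367.3 214.6] [344 208  46  12 145] [ 566. -207.   60.]
```

View pics/c1.png

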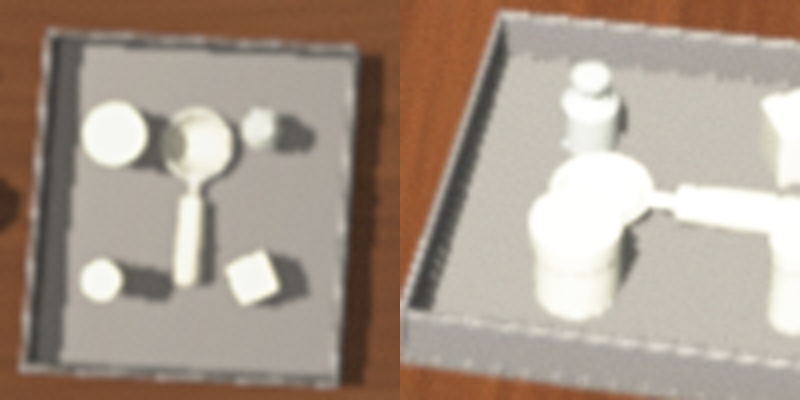

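View pics/c2.png

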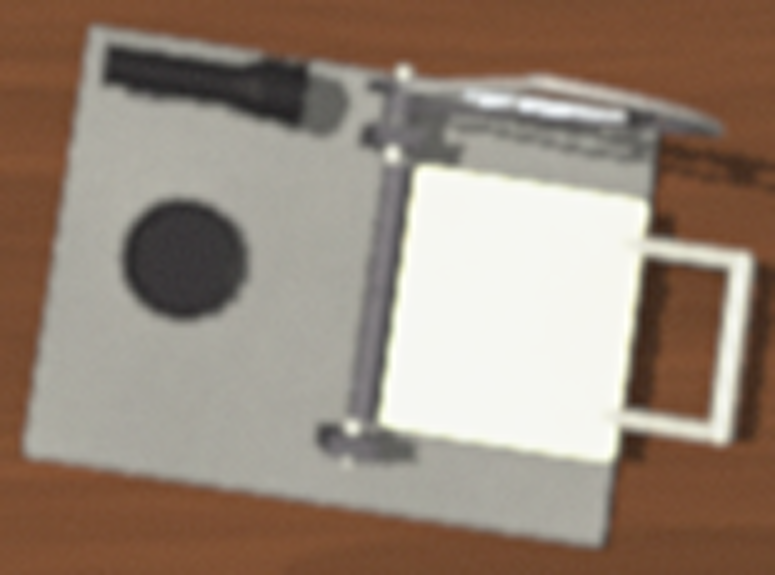

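View pics/c3.png

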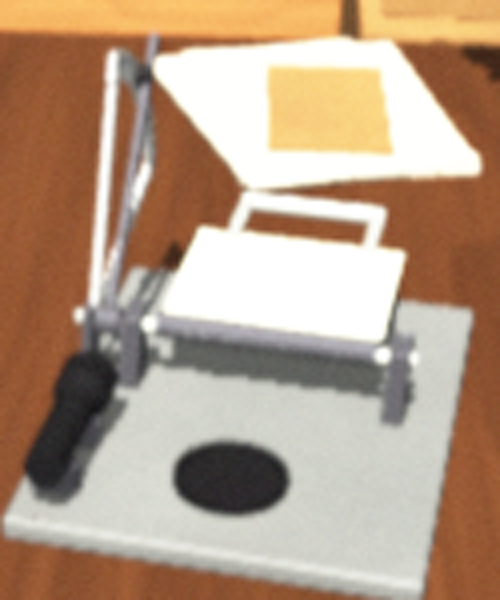

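The crops confirm it. The jar is the disc at top (183,218); the other wide white patch at (204,221) is the flat spoon bowl. The seat is at top (301,246.5) and the bar's middle at about (411.6,264.5). Next I work out the stand frame and a first pointer angle.

```bash
python3 - <<'E'
from h import *
t=cv2.imread("pics/top0.png")
f=lambda c:(c[0]/5+265-.4,c[1]/5+195-.4)
P=lambda c,z:plane("top",*f(c),z)
seat=plane("top",300.9,246.5,24)
b1,b2=P((742,258),64),P((724,436),64); bar=(b1+b2)/2
print("seat",seat,"bar ends",b1,b2,np.linalg.norm(b1-b2),"bar",bar,"dist",np.linalg.norm((seat-bar)[:2]),"(320)")
d=(seat-bar)[:2];yaw=np.arctan2(-d[0],d[1]);print("yaw seat-bar",yaw)
h1,h2=P((393,152),66),P((352,425),66);print("hinge",h1,h2,np.linalg.norm(h1-h2),np.arctan2((h1-h2)[1],(h1-h2)[0]))
for n,a,b,z in(("plateL",(95,30),(25,455),16),("plateB",(25,455),(605,545),16)):
    A,B=P(a,z),P(b,z);print(n,A,B,np.linalg.norm(A-B))
    d=(A-B)[:2]; print(np.arctan2(d[1],d[0]))
g=lambda c:plane("top",c[0]/4+155-.4,c[1]/4+185-.4,34)
for c in((50,32),(357,47),(340,385),(22,372)):print("tray",g(c))
print("jar",plane("top",182.8,218,49),"from side",two("top",(182.8,218),"side",(245+577/4,240+212/4)))
im=read_camera("wrist");cv2.imwrite("pics/w0.png",im);i=camera_info("wrist");print(np.round(i["K"],1).tolist(),np.round(i["cam_to_world"],3).tolist())
E
```

```text
seat [476.45622638 -13.23567585  24.        ] bar ends [ 471.07200136 -335.76544673   64.        ] [ 369.55067192 -320.36699024   64.        ] 102.68248532852822 bar [ 420.31133664 -328.06621849   64.        ] dist 319.7976222917948 (320)
yaw seat-bar -0.17647844653326142
hinge [ 536.74932148 -134.47047887   66.        ] [ 381.34676469 -105.52964587   66.        ] 158.07443333194436 -0.1841221365442204
plateL [615.14036085  34.90717066  16.        ] [363.08502518  82.15171859  16.        ] 256.44480799168156
-0.18528728816407963
plateB [363.08502518  82.15171859  16.        ] [ 301.58490871 -261.71291052   16.        ] 349.320980595202
1.393817724967359
tray [644.39067174 379.83193643  34.        ]
tray [628.72569602 153.30485367  34.        ]
tray [381.14244497 169.31991101  34.        ]
tray [396.21766303 399.91455227  34.        ]
jar [567.55828457 330.63997112  49.        ] from side (array([476.34938614, 338.57186491,  94.6660743 ]), np.float64(181.795245890408))
[[378.3, 0.0, 276.2], [0.0, 378.3, 203.6], [0.0, 0.0, 1.0]] [[0.384, -0.883, -0.27, 316.125], [-0.923, -0.367, -0.112, -545.431], [-0.0, 0.293, -0.956, 384.112], [0.0, 0.0, 0.0, 1.0]]
```

Emit:
move_arm([
  [[1.4, 4, 1.2], [0, 0, 6.3], 0.7],
  [[1.4, 4, 1.2], [0, 0, 6.3], 0.7],
  [[1.4, 4, 1.2], [0, 0, 6.3], 0.7],
  [[1.4, 4, 1.2], [0, 0, 6.3], 0.7],
  [[1.4, 4, 1.2], [0, 0, 6.3], 0.7],
  [[1.4, 4, 1.2], [0, 0, 6.3], 0.7],
  [[1.4, 4, 1.2], [0, 0, 6.3], 0.7],
  [[1.4, 4, 1.2], [0, 0, 6.3], 0.7],
  [[1.4, 4, 1.2], [0, 0, 6.3], 0.7],
  [[1.4, 4, 1.2], [0, 0, 6.2], 0.7],
])

```text
t: 1.15
eef_pos: [379.9, -175.5, 297.2]
tcp_rot: [3.141, 0.0, 1.496]
ft_force: [1.4, 0.0, -0.6]
opening: 0.703
grip_force: 0.0
```

Emit:
move_arm([
  [[1.4, 4, 0], [0, 0, 0], 0.7],
  [[1.4, 4, 0], [0, 0, 0], 0.7],
  [[1.4, 4, 0], [0, 0, 0], 0.7],
  [[1.4, 4, 0], [0, 0, 0], 0.7],
  [[1.4, 4, 0], [0, 0, 0], 0.7],
  [[1.4, 4, 0], [0, 0, 0], 0.7],
  [[1.4, 4, -1], [0, 0, 0], 0.7],
  [[1.4, 4, -2], [0, 0, 0], 0.7],
  [[1.4, 4, -2], [0, 0, 0], 0.7],
  [[1.4, 4, -2], [0, 0, 0], 0.7],
])

```text
t: 2.15
eef_pos: [520.0, 224.7, 225.8]
tcp_rot: [3.141, 0.0, 1.492]
ft_force: [0.6, -0.8, 0.6]
opening: 0.7
grip_force: 0.0
```

Emit:
move_arm([
  [[1.5, 3.6, -2], [0, 0, 0], 0.7],
  [[1.5, 3.6, -2], [0, 0, 0], 0.7],
  [[1.8, 3.6, -2], [0, 0, 0], 0.7],
  [[0, 0, -2], [0, 0, 0], 0.7],
  [[0, 0, 0], [0, 0, 0], 0.7],
  [[0, 0, 0], [0, 0, 0], 0.7],
])

```text
t: 2.75
eef_pos: [567.7, 330.5, 146.8]
tcp_rot: [-3.141, 0.0, 1.491]
ft_force: [0.1, -0.5, 0.9]
opening: 0.696
grip_force: 0.0
```

```bash
python3 - <<'E'
from h import *
print(state())
print("jar top/side",two("top",(182.8,218),"side",(289.2,293)),proj("wrist",(567.6,330.6,49)))
im=read_camera("wrist");cv2.imwrite("pics/w1.png",im);i=camera_info("wrist")
m=(im.min(2)>170).astype(np.uint8);n,l,st,c=cv2.connectedComponentsWithStats(m)
for k in range(1,n):
    if st[k,4]>200: print(c[k],st[k],plane("wrist",*c[k],49,i))
E
```

```text
{'t': 2.75, 'joints': array([ 4.26813804e-01,  5.65123662e-01,  1.50774643e+00, -1.19592100e-04,
        1.06945044e+00,  5.06168704e-01]), 'qvel': array([-9.80603526e-03, -2.96268270e-02, -1.36903008e-02,  1.42434331e-03,
        1.83843673e-03, -5.86921053e-06]), 'tau': array([ 6.73434064e-01, -6.28444862e+01, -2.45438844e+01,  9.21616447e-02,
       -8.02307320e-02,  4.38617441e-03]), 'eef_pos': array([567.65513609, 330.51154634, 146.82748934]), 'tcp_rot': array([-3.14100686e+00,  4.44588658e-04,  1.49149907e+00]), 'ft_force': array([ 0.10984842, -0.50419608,  0.88626439]), 'moment': array([-0.06039791, -0.11274236, -0.00702926]), 'grip_force': 0.0, 'opening': 0.6958752864010083}
jar top/side (array([567.89407741, 330.09793924,  51.68548407]), np.float64(0.9106059209045221)) [276.59241814 190.97257975]
[280.33592018 174.46618625] [ 214  140  134   76 3608] [572.32112164 344.2298309   49.        ]
[150.88784247 187.17037671] [ 131  164   44   45 1168] [463.56089466 341.98574093  49.        ]
[242.81413075 237.33333333] [ 163  217  140   45 3411] [535.4717556  290.99843548  49.        ]
[284.92827869 287.21721311] [274 264  21  42 488] [568.53177452 239.43217872  49.        ]
[161.38325991 280.73568282] [151 266  25  29 227] [457.67091684 254.87483603  49.        ]
```

View pics/w1.png

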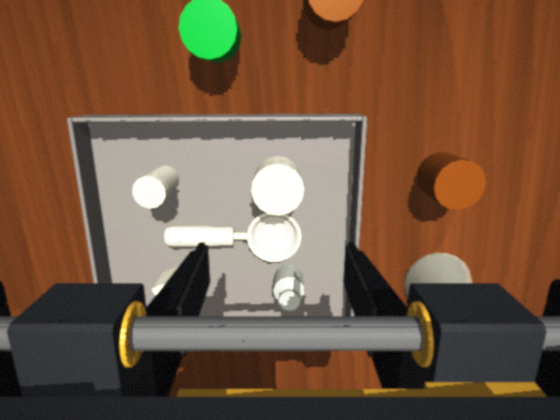

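The wrist view shows the lid at (277,190), which matches the prediction of (276.6,191). The fingers will straddle the jar, so I descend.

Emit:
move_arm([
  [[0, 0, -2.5], [0, 0, 0], 0.7],
  [[0, 0, -2.5], [0, 0, 0], 0.7],
  [[0, 0, -2.5], [0, 0, 0], 0.7],
  [[0, 0, -2], [0, 0, 0], 0.7],
  [[0, 0, -1.5], [0, 0, 0], 0.7],
  [[0, 0, -1.2], [0, 0, 0], 0.7],
  [[0, 0, -1], [0, 0, 0], 0.7],
  [[0, 0, 0], [0, 0, 0], 0.7],
  [[0, 0, 0], [0, 0, 0], 0.7],
])

```text
t: 3.7
eef_pos: [568.1, 330.9, 15.2]
tcp_rot: [3.141, -0.0, 1.492]
ft_force: [-0.7, -0.5, -0.3]
opening: 0.7
grip_force: 0.0
```

Emit:
move_arm([
  [[0, 0, 0], [0, 0, 0], 0.4],
  [[0, 0, 0], [0, 0, 0], 0.3],
  [[0, 0, 0], [0, 0, 0], 0.3],
  [[0, 0, 0], [0, 0, 0], 0.3],
  [[0, 0, 0], [0, 0, 0], 0.3],
  [[0, 0, 0], [0, 0, 0], 0.3],
  [[0, 0, 0], [0, 0, 0], 0.3],
  [[0, 0, 0], [0, 0, 0], 0.3],
])

```text
t: 4.5
eef_pos: [567.8, 330.8, 14.6]
tcp_rot: [3.142, 0.0, 1.492]
ft_force: [0.5, 0.5, 0.1]
opening: 0.301
grip_force: 0.0
```

The fingers reached 0.30 with no grip, though a 43 mm jar should stop them near 0.45, so I need to look.

```bash
python3 - <<'E'
from h import *
s=state();print(s["opening"],s["grip_force"],s["ft_force"],s["eef_pos"])
w=read_camera("wrist");sd=read_camera("side");t=read_camera("top")
a=cv2.resize(w,(400,300));b=cv2.resize(sd[230:350,240:400],(400,300),interpolation=cv2.INTER_CUBIC)
c=cv2.resize(t[180:285,155:295],(400,300),interpolation=cv2.INTER_CUBIC)
cv2.imwrite("pics/c4.png",np.vstack([np.hstack([a,b]),np.hstack([c,c*0])]))
E
```

```text
0.3014087784776648 0.0 [0.53409494 0.50422954 0.0830747 ] [567.80853377 330.82692883  14.61265371]
```

View pics/c4.png

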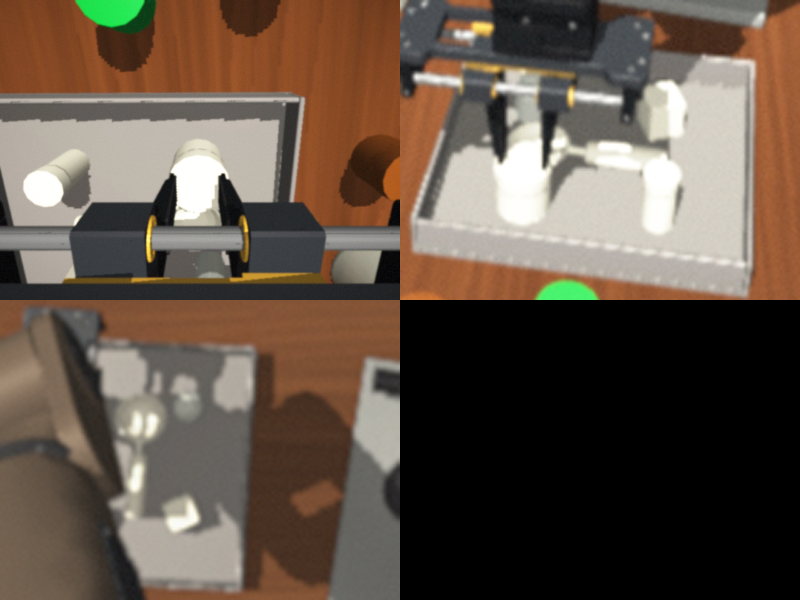

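```bash
python3 - <<'E'
from h import *
sd=read_camera("side");w=read_camera("wrist");cv2.imwrite("pics/w2.png",w)
for n,im in(("side",sd),("wrist",w)):
    g=im.min(2);m=(g>200).astype(np.uint8)
    k,l,st,c=cv2.connectedComponentsWithStats(m)
    for j in range(1,k):
        if st[j,4]>150:print(n,st[j],c[j])
for y in(331,345,355):print(y,proj("side",(567.6,y,49)),proj("wrist",(567.6,y,49)),proj("side",(567.6,y,4)))
print("tcp",proj("wrist",state()["eef_pos"]),proj("side",state()["eef_pos"]))
a=cv2.resize(w[180:340,180:400],(440,320));b=cv2.resize(sd[250:330,260:340],(320,320),interpolation=cv2.INTER_CUBIC)
cv2.imwrite("pics/c5.png",np.hstack([a,b]))
E
```

```text
side [488  67  22  45 315] [496.48253968  86.42857143]
side [503  85  32  47 675] [518.98074074 104.43407407]
side [375 114  25  20 328] [386.52743902 125.79268293]
side [211 139  43  22 762] [232.60892388 149.47244094]
side [351 142  30  34 516] [367.5872093  163.15891473]
side [379 166  18  23 274] [387.97810219 175.70437956]
side [ 172  180   68   95 2964] [214.50067476 214.49190283]
side [318 185  57  36 681] [347.81350954 196.48311307]
side [341 263  17  23 222] [348.13963964 274.54954955]
side [276 279  24  42 660] [288.08030303 302.21363636]
side [315 287  38  38 612] [337.83986928 302.30228758]
wrist [ 239  195   81  113 5173] [275.2267543 253.3332689]
wrist [ 71 210  39  21 251] [ 91.25498008 219.79681275]
wrist [  33  233   55   57 2310] [ 60.21861472 262.55194805]
331 [289.54835016 294.37914323] [276.37165259 259.61733107] [289.60076263 310.89444143]
345 [288.83077684 299.65002981] [274.13787428 233.7243477 ] [288.90448457 316.22701915]
355 [288.30643717 303.50153161] [272.48121078 214.52102741] [288.3960373 320.121059 ]
tcp [276.77951328 234.54231471] [289.47399965 306.99352482]
```

View pics/c5.png

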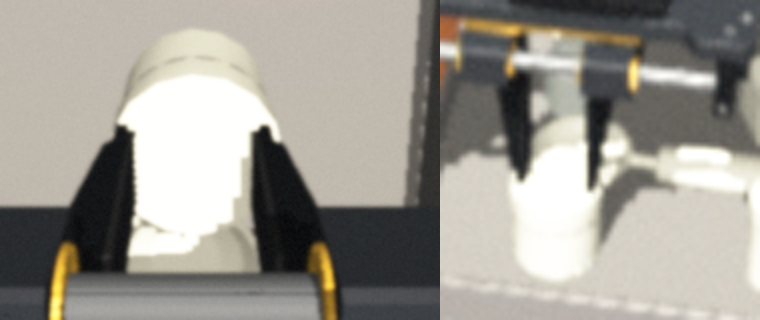

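The jar hasn't moved (its bottom edge is at side row 319.5, as expected for y=331). The fingers are level with it, yet no grip is reported. I'll close further and watch the opening.

Emit:
move_arm([
  [[0, 0, 0], [0, 0, 0], 0.25],
  [[0, 0, 0], [0, 0, 0], 0.2],
  [[0, 0, 0], [0, 0, 0], 0.2],
  [[0, 0, 0], [0, 0, 0], 0.2],
])

```text
t: 5.15
eef_pos: [567.8, 330.8, 14.6]
tcp_rot: [3.142, 0.0, 1.492]
ft_force: [-0.2, 0.0, -0.8]
opening: 0.202
grip_force: 0.0
```

```bash
python3 - <<'E'
from h import *
print(state())
sd=read_camera("side");w=read_camera("wrist")
a=cv2.resize(w[180:340,180:400],(440,320));b=cv2.resize(sd[250:330,260:340],(320,320),interpolation=cv2.INTER_CUBIC)
cv2.imwrite("pics/c6.png",np.hstack([a,b]))
E
```

```text
{'t': 5.15, 'joints': array([ 4.27083597e-01,  7.17187324e-01,  1.61378172e+00, -5.10235450e-05,
        8.10563824e-01,  5.06359294e-01]), 'qvel': array([-0.00041299, -0.00034798,  0.00102559, -0.00111799, -0.00088735,
        0.00056284]), 'tau': array([ 2.74139835e-03, -6.94883537e+01, -2.01356417e+01,  6.48054457e-02,
       -8.37644184e-03, -2.91844935e-05]), 'eef_pos': array([567.84004695, 330.81254208,  14.64669016]), 'tcp_rot': array([3.14152243e+00, 3.34062595e-06, 1.49155579e+00]), 'ft_force': array([-0.2051124 ,  0.01923004, -0.80447688]), 'moment': array([-0.03384329, -0.08344792, -0.00349019]), 'grip_force': 0.0, 'opening': 0.20156002102997791}
```

View pics/c6.png

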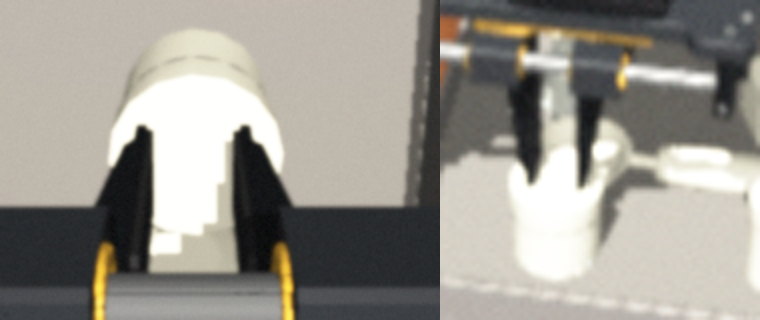

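The fingers are passing visually through the jar with no contact force, which a solid jar wouldn't allow. I'll reopen, then close again slowly at a slightly greater height while watching the grip force.

Emit:
move_arm([
  [[0, 0, 0], [0, 0, 0], 0.7],
  [[0, 0, 0], [0, 0, 0], 0.7],
  [[0, 0, 0], [0, 0, 0], 0.7],
  [[0, 0, 0], [0, 0, 0], 0.7],
  [[0, 0, 0], [0, 0, 0], 0.7],
  [[0, 0, 0], [0, 0, 0], 0.7],
  [[0, 0, 0.5], [0, 0, 0], 0.7],
  [[0, 0, 0], [0, 0, 0], 0.7],
])

```text
t: 6.05
eef_pos: [568.2, 331.0, 20.4]
tcp_rot: [3.141, -0.0, 1.492]
ft_force: [0.1, -0.9, 0.1]
opening: 0.699
grip_force: 0.0
```

Emit:
move_arm([
  [[0, 0, 0], [0, 0, 0], 0.6],
  [[0, 0, 0], [0, 0, 0], 0.55],
  [[0, 0, 0], [0, 0, 0], 0.5],
  [[0, 0, 0], [0, 0, 0], 0.47],
  [[0, 0, 0], [0, 0, 0], 0.44],
  [[0, 0, 0], [0, 0, 0], 0.41],
  [[0, 0, 0], [0, 0, 0], 0.38],
  [[0, 0, 0], [0, 0, 0], 0.38],
])

```text
t: 6.85
eef_pos: [567.8, 330.8, 19.6]
tcp_rot: [3.142, 0.0, 1.492]
ft_force: [0.4, 0.6, -0.3]
opening: 0.383
grip_force: 0.0
```

Emit:
move_arm([
  [[0, 0, 0], [0, 0, 0], 0],
  [[0, 0, 0], [0, 0, 0], 0],
  [[0, 0, 0], [0, 0, 0], 0],
  [[0, 0, 0], [0, 0, 0], 0],
  [[0, 0, 0], [0, 0, 0], 0],
  [[0, 0, 0], [0, 0, 0], 0],
  [[0, 0, 0], [0, 0, 0], 0],
])

```text
t: 7.65
eef_pos: [567.8, 330.8, 19.6]
tcp_rot: [3.142, 0.0, 1.492]
ft_force: [-0.3, -0.7, 0.2]
opening: 0.007
grip_force: 0.0
```

Even fully shut, nothing is felt between the pads. Next I test the jar from above: rise clear, then lower the shut fingers gently onto the lid (top at z=49) and read the force.

Emit:
move_arm([
  [[0, 0, 1.5], [0, 0, 0], 0],
  [[0, 0, 2], [0, 0, 0], 0],
  [[0, 0, 1], [0, 0, 0], 0],
  [[0, 0, 0], [0, 0, 0], 0],
  [[0, 0, 0], [0, 0, 0], 0],
])

```text
t: 8.15
eef_pos: [567.8, 330.8, 64.7]
tcp_rot: [3.141, -0.0, 1.492]
ft_force: [-0.5, -0.1, -0.8]
opening: 0.005
grip_force: 0.0
```

Emit:
move_arm([
  [[0, 0, -0.8], [0, 0, 0], 0],
  [[0, 0, -0.3], [0, 0, 0], 0],
  [[0, 0, -0.3], [0, 0, 0], 0],
  [[0, 0, -0.2], [0, 0, 0], 0],
  [[0, 0, -0.2], [0, 0, 0], 0],
  [[0, 0, 0], [0, 0, 0], 0],
])

```text
t: 8.75
eef_pos: [567.7, 330.8, 46.3]
tcp_rot: [-3.141, 0.0, 1.492]
ft_force: [0.2, -0.3, 0.7]
opening: 0.004
grip_force: 0.0
```

```bash
python3 - <<'E'
from h import *
s=state();print(s["eef_pos"],s["ft_force"])
sd=read_camera("side");old=cv2.imread("pics/side0.png")
d=cv2.absdiff(sd,old).max(2)[296:322,276:300];print("jar body diff",np.median(d),d.max())
t=read_camera("top");w=read_camera("wrist");cv2.imwrite("pics/w4.png",w)
a=cv2.resize(sd[250:330,260:340],(380,380),interpolation=cv2.INTER_CUBIC);b=cv2.resize(w[140:340,180:380],(380,380));cv2.imwrite("pics/c7.png",np.hstack([a,b]))
E
```

```text
[567.73041536 330.76638393  46.31029306] [ 0.22175146 -0.32521249  0.65467948]
jar body diff 7.0 20
```

Still no force 3 mm below the lid top. To tell whether the fault is in the jar or the gripper, I probe the tray floor (z=4) gently with the shut fingers.

Emit:
move_arm([
  [[0, 0, -2], [0, 0, 0], 0],
  [[0, 0, -1.5], [0, 0, 0], 0],
  [[0, 0, -0.3], [0, 0, 0], 0],
  [[0, 0, -0.1], [0, 0, 0], 0],
  [[0, 0, -0.1], [0, 0, 0], 0],
  [[0, 0, -0.1], [0, 0, 0], 0],
  [[0, 0, 0], [0, 0, 0], 0],
])

```text
t: 9.6
eef_pos: [568.5, 331.1, 11.1]
tcp_rot: [3.138, -0.001, 1.492]
ft_force: [-15.7, -7.5, 52.6]
opening: 0.007
grip_force: 26.2
```

Emit:
move_arm([
  [[0, 0, -0.1], [0, 0, 0], 0],
  [[0, 0, -0.1], [0, 0, 0], 0],
  [[0, 0, 0], [0, 0, 0], 0],
])

```text
t: 9.9
eef_pos: [568.7, 331.3, 11.1]
tcp_rot: [3.137, -0.002, 1.492]
ft_force: [-20.8, -11.9, 69.4]
opening: 0.004
grip_force: 34.7
```

Contact at z≈11, above the tray floor, so something solid but low lies where the jar stands. I back off, open, go down to just above the floor and close on it.

Emit:
move_arm([
  [[0, 0, 1], [0, 0, 0], 0],
  [[0, 0, 2], [0, 0, 0], 0],
  [[0, 0, 2], [0, 0, 0], 0],
  [[0, 0, 1], [0, 0, 0], 0.3],
  [[0, 0, 0], [0, 0, 0], 0.7],
  [[0, 0, 0], [0, 0, 0], 0.7],
  [[0, 0, 0], [0, 0, 0], 0.7],
  [[0, 0, 0], [0, 0, 0], 0.7],
  [[0, 0, 0], [0, 0, 0], 0.7],
  [[0, 0, 0], [0, 0, 0], 0.7],
])

```text
t: 10.9
eef_pos: [567.7, 330.8, 63.3]
tcp_rot: [-3.141, 0.0, 1.492]
ft_force: [-0.5, -1.0, 0.0]
opening: 0.54
grip_force: 0.0
```

```bash
python3 - <<'E'
from h import *
s=state();print(s["eef_pos"],s["ft_force"],s["opening"])
sd=read_camera("side");old=cv2.imread("pics/side0.png")
d=cv2.absdiff(sd,old).max(2)[300:324,274:302];print("jar body diff",np.median(d),d.max())
w=read_camera("wrist");cv2.imwrite("pics/w5.png",w)
a=cv2.resize(sd[250:330,260:340],(380,380),interpolation=cv2.INTER_CUBIC);b=cv2.resize(w[120:320,180:380],(380,380));cv2.imwrite("pics/c8.png",np.hstack([a,b]))
E
```

```text
[567.74413714 330.77445864  63.296299  ] [-0.46288178 -1.00756092  0.02026148] 0.5400379158557702
jar body diff 12.0 21
```

View pics/c8.png

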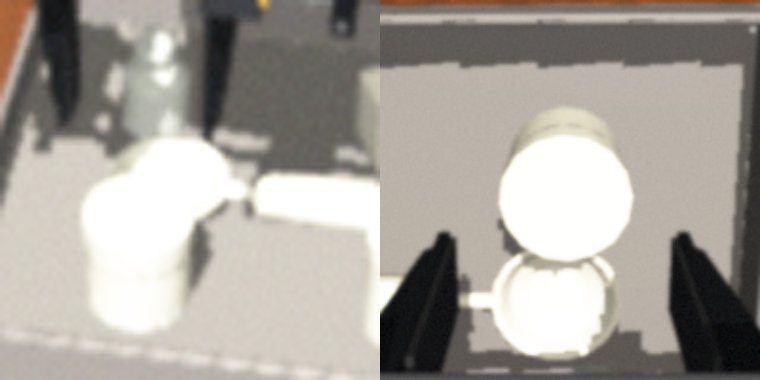

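The side view shows the fingertips at about (274,276) and (305,278), and the wrist view at about (214,244) and (340,244). At TCP z=63 they should be near side row 289, so the real fingertips may not be where the TCP reading says. I triangulate them.

```bash
python3 - <<'E'
from h import *
s=state();print(s["eef_pos"],s["opening"]);e=s["eef_pos"]
print("claimed tip", proj("side",e),proj("wrist",e))
print("L",two("side",(273.7,275.7),"wrist",(214,244)));print("R",two("side",(304.6,278.4),"wrist",(340,244)));print("M",two("side",(289.1,277),"wrist",(276.8,244)))
print("jar now",two("side",(260+137/4.75,250+203/4.75),"wrist",(180+186/1.9,120+198/1.9)))
# FK consistency: wrist camera vs tcp at start and now
R=cv2.Rodrigues(np.array([0,0,e[2]*0]))[0]
i=np.array(camera_info("wrist")["cam_to_world"]);print("cam-tcp",i[:3,3]-e)
for dz in(0,30,38,45):
    p=e+[0,0,dz];print(dz,proj("side",p),proj("wrist",p))
E
```

```text
[567.8078032  330.82388855  63.50195297] 0.6212900750929538
claimed tip [289.43065196 288.77683641] [276.76755708 234.50664636]
L (array([570.01406339, 379.61907575, 156.58444382]), np.float64(45.26520915868164))
R (array([566.38436514, 355.40400569, 124.79924104]), np.float64(58.676707902675325))
M (array([567.95566476, 341.48023166, 103.06389761]), np.float64(1.3647054735360349))
jar now (array([568.68687301, 334.75279098,  56.87489739]), np.float64(0.24953825366952534))
cam-tcp [  6.20339637  82.61367702 207.89228639]
0 [289.43065196 288.77683641] [276.76755708 234.50664636]
30 [289.3912695  276.99824808] [276.84465588 256.19158325]
38 [289.3804995 273.7771368] [276.86921585 263.09936118]
45 [289.37098038 270.93013895] [276.89241769 269.62514974]
```

The jar hasn't moved. The wrist rows mark the near pad corners, so all three clues agree (side row, wrist row, and contact with the lid at reading 11). The real fingertips are about 38 mm above the reported TCP, so I was closing just above the lid. From here on I use tip z = reading + 38, which puts the jar grasp (tip at 14) at a reading of -24. I descend in stages, checking force.

Emit:
move_arm([
  [[0, 0, 0], [0, 0, 0], 0.7],
  [[0, 0, 0], [0, 0, 0], 0.7],
  [[0, 0, -2], [0, 0, 0], 0.7],
  [[0, 0, -2], [0, 0, 0], 0.7],
  [[0, 0, -1.3], [0, 0, 0], 0.7],
  [[0, 0, -1], [0, 0, 0], 0.7],
  [[0, 0, 0], [0, 0, 0], 0.7],
])

```text
t: 11.7
eef_pos: [567.3, 330.6, -0.5]
tcp_rot: [-3.14, 0.001, 1.492]
ft_force: [-0.5, 0.2, -0.0]
opening: 0.702
grip_force: 0.0
```

Emit:
move_arm([
  [[0, 0, -0.6], [0, 0, 0], 0.7],
  [[0, 0, -0.6], [0, 0, 0], 0.7],
  [[0, 0, -0.5], [0, 0, 0], 0.7],
  [[0, 0, 0], [0, 0, 0], 0.7],
])

```text
t: 12.1
eef_pos: [567.6, 330.7, -16.9]
tcp_rot: [-3.141, 0.0, 1.492]
ft_force: [-0.6, -0.5, 1.3]
opening: 0.703
grip_force: 0.0
```

The reading is -17 with no contact, which confirms the offset. I go down 6 mm more and close.

Emit:
move_arm([
  [[0, 0, -0.3], [0, 0, 0], 0.7],
  [[0, 0, -0.3], [0, 0, 0], 0.7],
  [[0, 0, 0], [0, 0, 0], 0.6],
  [[0, 0, 0], [0, 0, 0], 0.4],
  [[0, 0, 0], [0, 0, 0], 0.35],
  [[0, 0, 0], [0, 0, 0], 0.35],
  [[0, 0, 0], [0, 0, 0], 0.35],
  [[0, 0, 0], [0, 0, 0], 0.35],
  [[0, 0, 0], [0, 0, 0], 0.35],
])

```text
t: 13.0
eef_pos: [568.0, 330.9, -22.2]
tcp_rot: [3.141, -0.0, 1.492]
ft_force: [-0.1, -0.4, 1.3]
opening: 0.454
grip_force: 30.0
```

Gripped at 43 mm with 30 N. I lift and carry it to the seat.

Emit:
move_arm([
  [[0, 0, 0.5], [0, 0, 0], 0.35],
  [[0, 0, 1.5], [0, 0, 0], 0.35],
  [[0, 0, 2.5], [0, 0, 0], 0.35],
  [[0, 0, 2.5], [0, 0, 0], 0.35],
  [[0, 0, 2.5], [0, 0, 0], 0.35],
  [[0, 0, 2], [0, 0, 0], 0.35],
  [[-0.5, -1.5, 0.5], [0, 0, 0], 0.35],
  [[-0.8, -3, 0], [0, 0, 0], 0.35],
  [[-0.9, -3.5, 0], [0, 0, -1], 0.35],
  [[-0.9, -3.5, 0], [0, 0, -1], 0.35],
])

```text
t: 14.0
eef_pos: [535.4, 213.9, 97.4]
tcp_rot: [-3.141, 0.0, 1.457]
ft_force: [0.7, -0.4, -0.6]
opening: 0.458
grip_force: 30.0
```

Emit:
move_arm([
  [[-0.9, -3.5, 0], [0, 0, -1], 0.35],
  [[-0.9, -3.5, 0], [0, 0, -1], 0.35],
  [[-0.9, -3.5, 0], [0, 0, -1], 0.35],
  [[-0.9, -3.5, 0], [0, 0, -0.8], 0.35],
  [[-0.9, -3.5, 0], [0, 0, 0], 0.35],
  [[-0.9, -2.5, 0], [0, 0, 0], 0.35],
  [[-0.4, -1.7, 0], [0, 0, 0], 0.35],
  [[-0.2, -0.8, 0], [0, 0, 0], 0.35],
  [[0, 0, 0], [0, 0, 0], 0.35],
  [[0, 0, 0], [0, 0, 0], 0.35],
])

```text
t: 15.0
eef_pos: [476.7, -8.9, 97.6]
tcp_rot: [-3.142, -0.0, 1.39]
ft_force: [0.1, -0.6, -0.5]
opening: 0.455
grip_force: 30.0
```

```bash
python3 - <<'E'
from h import *
s=state();e=s["eef_pos"];print(e,s["tcp_rot"],s["opening"],s["grip_force"],s["ft_force"])
print("to seat (cm)",(np.array([476.5,-13.2,-6.2])-e)/10)
w=read_camera("wrist");i=camera_info("wrist");sd=read_camera("side");cv2.imwrite("pics/w6.png",w);cv2.imwrite("pics/s6.png",sd)
print("seat pred wrist",proj("wrist",(476.5,-13.2,26),i),"side",proj("side",(476.5,-13.2,24)))
def dark(n,im,p,r,th):
    m=np.zeros(im.shape[:2],np.uint8);cv2.circle(m,tuple(int(v) for v in p),r,1,-1)
    k,l,st,c=cv2.connectedComponentsWithStats(((im.max(2)<th)&(m>0)).astype(np.uint8))
    for j in range(1,k):
        if st[j,4]>80:print(n,st[j],c[j],plane(n,*c[j],23))
dark("side",cv2.imread("pics/side0.png"),proj("side",(476.5,-13.2,24)),28,70)
dark("wrist",w,proj("wrist",(476.5,-13.2,26),i),70,70)
E
```

```text
[476.66257534  -8.90206495  97.63451587] [-3.14155702e+00 -4.42678356e-05  1.39019379e+00] 0.4545191732388648 29.99989347299561 [ 0.11047766 -0.57329608 -0.54906518]
to seat (cm) [ -0.01625753  -0.4297935  -10.38345159]
seat pred wrist [277.25613764 205.60720429] side [338.33335805 207.74516073]
side [324 201  28  17 368] [337.17934783 209.17934783] [479.30335612  -7.88726207  23.        ]
wrist [ 233  155   92   76 4961] [278.77000605 191.07135658] [479.63917628  -2.61274282  23.        ]
wrist [222 243  10  15  83] [226.80722892 248.72289157] [429.65248307 -42.75395661  23.        ]
wrist [322 243  10  16 100] [325.81 249.29] [508.57568916 -57.55021433  23.        ]
```

Emit:
move_arm([
  [[0.1, -0.25, -1.5], [0, 0, 0], 0.35],
  [[0, 0, -2], [0, 0, 0], 0.35],
  [[0, 0, -2], [0, 0, 0], 0.35],
  [[0, 0, -1.5], [0, 0, 0], 0.35],
  [[0, 0, -1.2], [0, 0, 0], 0.35],
  [[0, 0, -0.8], [0, 0, 0], 0.35],
  [[0, 0, -0.6], [0, 0, 0], 0.35],
  [[0, 0, -0.3], [0, 0, 0], 0.35],
  [[0, 0, 0], [0, 0, 0], 0.35],
  [[0, 0, 0], [0, 0, 0], 0.35],
])

```text
t: 16.1
eef_pos: [478.0, -11.6, -1.0]
tcp_rot: [3.141, -0.0, 1.39]
ft_force: [-0.0, -0.3, -0.6]
opening: 0.454
grip_force: 30.0
```

Emit:
move_arm([
  [[0, 0, -0.1], [0, 0, 0], 0.35],
  [[0, 0, -0.1], [0, 0, 0], 0.35],
  [[0, 0, -0.1], [0, 0, 0], 0.35],
  [[0, 0, 0], [0, 0, 0], 0.35],
])

```text
t: 16.5
eef_pos: [477.8, -11.7, -4.4]
tcp_rot: [3.142, -0.0, 1.39]
ft_force: [0.3, 0.2, -1.2]
opening: 0.457
grip_force: 30.0
```

Emit:
move_arm([
  [[0, 0, -0.1], [0, 0, 0], 0.35],
  [[0, 0, -0.1], [0, 0, 0], 0.35],
  [[0, 0, 0], [0, 0, 0], 0.35],
])

```text
t: 16.8
eef_pos: [477.9, -11.7, -6.3]
tcp_rot: [3.141, 0.0, 1.39]
ft_force: [-0.7, 0.2, 2.5]
opening: 0.457
grip_force: 30.0
```

Light touch (2.5 N) at the expected height. I release and rise.

Emit:
move_arm([
  [[0, 0, -0.05], [0, 0, 0], 0.35],
  [[0, 0, 0], [0, 0, 0], 0.48],
  [[0, 0, 0], [0, 0, 0], 0.52],
  [[0, 0, 0], [0, 0, 0], 0.6],
  [[0, 0, 0], [0, 0, 0], 0.65],
  [[0, 0, 0], [0, 0, 0], 0.65],
  [[0, 0, 0.5], [0, 0, 0], 0.65],
  [[0, 0, 1], [0, 0, 0], 0.65],
  [[0, 0, 2], [0, 0, 0], 0.65],
  [[0, 0, 3], [0, 0, 0], 0.65],
])

```text
t: 17.8
eef_pos: [477.2, -11.6, 58.8]
tcp_rot: [-3.14, 0.0, 1.39]
ft_force: [-0.5, 0.8, 0.6]
opening: 0.651
grip_force: 0.0
```

Emit:
move_arm([
  [[0, 0, 3], [0, 0, 0], 0.6],
  [[0, 0, 3.5], [0, 0, 0], 0.5],
  [[0, 0, 3.5], [0, 0, 0], 0.48],
  [[0, 0, 3], [0, 0, 0], 0.48],
  [[0, 0, 0], [0, 0, 0], 0.48],
  [[0, 0, 0], [0, 0, 0], 0.48],
])

```text
t: 18.4
eef_pos: [477.7, -11.6, 189.0]
tcp_rot: [3.14, -0.0, 1.39]
ft_force: [0.3, -0.0, 0.0]
opening: 0.48
grip_force: 0.0
```

```bash
python3 - <<'E'
from h import *
print(state()["eef_pos"],state()["opening"])
w=read_camera("wrist");i=camera_info("wrist");sd=read_camera("side");cv2.imwrite("pics/w7.png",w);cv2.imwrite("pics/s7.png",sd)
def white(n,im,p,r,z,info):
    m=np.zeros(im.shape[:2],np.uint8);cv2.circle(m,tuple(int(v) for v in p),r,1,-1)
    k,l,st,c=cv2.connectedComponentsWithStats(((im.min(2)>185)&(m>0)).astype(np.uint8))
    for j in range(1,k):
        if st[j,4]>60:
            print(n,st[j],c[j],plane(n,*c[j],z,info))
p=(478,-11.7,65);white("wrist",w,proj("wrist",p,i),60,65,i);white("side",sd,proj("side",p),30,55,None)
print(proj("wrist",p,i),proj("side",p),proj("side",(478,10,20)))
E
```

```text
[477.70956111 -11.64956413 188.98569819] 0.4795930189290146
wrist [ 217  123  121  121 6488] [277.87068434 188.675709  ] [477.72356613 -16.33250335  65.        ]
wrist [ 252  153   49   54 1963] [276.18390219 180.35608762] [477.60507682  -8.45976005  65.        ]
side [ 309  182   60   43 1590] [337.59559748 200.67672956] [479.9750752    1.91775402  55.        ]
[277.25896277 183.72684959] [338.6815586  194.37777554] [337.552373  214.1807787]
```

The jar's lid is at wrist (276,180), about 49 px across, which puts it over the seat and upright. I turn and hover over the bar, offset to stand x=-22 to keep clear of the quadrant, then measure the pointer.

Emit:
move_arm([
  [[-0.6, -2.6, 0], [0, 0, -7.5], 0.48],
  [[-0.6, -2.6, 0], [0, 0, -7.5], 0.48],
  [[-0.6, -2.6, 0], [0, 0, -7.5], 0.48],
  [[-0.6, -2.6, 0], [0, 0, -7.5], 0.48],
  [[-0.6, -2.6, 0], [0, 0, -7.5], 0.48],
  [[-0.7, -2.6, 0], [0, 0, -7.5], 0.48],
  [[-0.7, -2.6, 0], [0, 0, -7.5], 0.48],
  [[-0.7, -2.6, 0], [0, 0, -7.5], 0.48],
  [[-0.7, -2.6, 0], [0, 0, -7.5], 0.48],
  [[-0.7, -2.6, 0], [0, 0, -7.5], 0.48],
])

```text
t: 19.5
eef_pos: [412.0, -272.4, 187.0]
tcp_rot: [-3.14, 0.002, 0.076]
ft_force: [0.3, 0.2, -0.4]
opening: 0.481
grip_force: 0.0
```

Emit:
move_arm([
  [[-0.7, -2.6, 0], [0, 0, -7.5], 0.48],
  [[-0.7, -2.6, 0], [0, 0, -7.5], 0.48],
  [[0, 0, 0], [0, 0, 0], 0.48],
  [[0, 0, 0], [0, 0, 0], 0.48],
])

```text
t: 19.9
eef_pos: [398.3, -323.4, 187.0]
tcp_rot: [-3.14, 0.002, -0.18]
ft_force: [-0.5, 0.1, -0.1]
opening: 0.481
grip_force: 0.0
```

```bash
cat >> h.py <<'E'
YAW=-0.18;XA=np.array([np.cos(YAW),np.sin(YAW),0]);YA=np.array([-np.sin(YAW),np.cos(YAW),0]);O=np.array([458.,-121.,0])
def st2w(x,y,z): return O+x*XA+y*YA+np.array([0,0,z])
def w2st(p): d=np.array(p)-O; return np.array([d@XA,d@YA,d[2]])
E
python3 - <<'E'
from h import *
s=state();print(s["eef_pos"],s["tcp_rot"],s["opening"])
w=read_camera("wrist");i=camera_info("wrist");t=read_camera("top");cv2.imwrite("pics/w8.png",w);cv2.imwrite("pics/t8.png",t);np.save("w8.npy",np.array(i["cam_to_world"]))
for a in(.55,.7,.85,1.05):
    c,s_=np.cos(a),np.sin(a)
    print(a,[ (n,L,proj(n,st2w(108,-L*c,60+L*s_)).round(0)) for n in("wrist","top","side") for L in(170,200)])
print("bar",proj("wrist",st2w(0,-210,60)),w2st(np.array(i["cam_to_world"])[:3,3]))
def dark(n,im,th,box):
    x0,y0,x1,y1=box;m=np.zeros(im.shape[:2],bool);m[y0:y1,x0:x1]=True
    k,l,st,c=cv2.connectedComponentsWithStats(((im.max(2)<th)&m).astype(np.uint8))
    for j in range(1,k):
        if 15<st[j,4]<8000:print(n,th,st[j],c[j].round(1))
dark("wrist",w,50,(0,0,560,230))
dark("top",t,70,(330,195,420,235));dark("side",cv2.imread("pics/side0.png"),70,(290,90,330,170))
E
```

```text
[ 398.2880375  -323.43850263  187.04899696] [-3.14016989e+00  1.89178404e-03 -1.79845755e-01] 0.48149909114035205
0.55 [('wrist', 170, array([167.,   3.])), ('wrist', 200, array([205.,  -3.])), ('top', 170, array([403., 223.])), ('top', 200, array([414., 224.])), ('side', 170, array([320., 119.])), ('side', 200, array([322., 110.]))]
0.7 [('wrist', 170, array([128.,  -5.])), ('wrist', 200, array([160., -15.])), ('top', 170, array([400., 221.])), ('top', 200, array([411., 223.])), ('side', 170, array([319., 114.])), ('side', 200, array([321., 104.]))]
0.85 [('wrist', 170, array([ 77., -14.])), ('wrist', 200, array([ 97., -28.])), ('top', 170, array([395., 220.])), ('top', 200, array([406., 221.])), ('side', 170, array([318., 110.])), ('side', 200, array([320., 100.]))]
1.05 [('wrist', 170, array([ -8., -26.])), ('wrist', 200, array([-18., -46.])), ('top', 170, array([387., 218.])), ('top', 200, array([396., 219.])), ('side', 170, array([316., 107.])), ('side', 200, array([318.,  96.]))]
bar [276.89671756 158.41902758] [  60.68084245 -209.75631279  395.09468759]
wrist 50 [  0   1  14  13 111] [5.4 8.3]
wrist 50 [ 11   0  51  40 981] [32.  17.2]
wrist 50 [197   0  10   3  21] [200.9   0.6]
wrist 50 [203   1  18   5  56] [211.7   3.6]
wrist 50 [ 224   11  100   83 2251] [256.1  48. ]
wrist 50 [ 3 36  7  4 20] [ 6.1 37.2]
wrist 50 [ 24  41  44  23 683] [45.8 53. ]
wrist 50 [  28   70   39  160 1544] [ 47.3 146.1]
wrist 50 [ 282   97   37  103 1449] [306.5 145.5]
wrist 50 [ 227  107   40  100 2358] [241.5 156.7]
wrist 50 [ 372  150  104   80 5310] [418.8 184.3]
wrist 50 [232 218  10  12  89] [236.9 223.7]
wrist 50 [550 226  10   4  25] [555.6 228. ]
```

Emit:
move_arm([
  [[2.1, 1.6, 2.8], [0, 0, 0], 0.48],
  [[2.1, 1.7, 2.8], [0, 0, 0], 0.48],
  [[2.1, 1.6, 2.8], [0, 0, 0], 0.48],
  [[2.2, 1.7, 2.9], [0, 0, 0], 0.48],
  [[0, 0, 0], [0, 0, 0], 0.48],
  [[0, 0, 0], [0, 0, 0], 0.48],
])

```text
t: 20.6
eef_pos: [484.0, -256.5, 300.9]
tcp_rot: [3.141, 0.0, -0.177]
ft_force: [-0.8, 0.2, -0.6]
opening: 0.48
grip_force: 0.0
```

```bash
python3 - <<'E'
from h import *
s=state();print(s["eef_pos"],w2st(s["eef_pos"]))
i=camera_info("wrist");w=read_camera("wrist");cv2.imwrite("pics/w9.png",w);np.save("w9.npy",np.array(i["cam_to_world"]))
print("hinge",proj("wrist",st2w(108,0,60)))
for a in(.55,.7,.85,.95,1.05):
    print(a,[proj("wrist",st2w(108,-L*np.cos(a),60+L*np.sin(a))).round(0) for L in(100,170,200)])
k,l,st,c=cv2.connectedComponentsWithStats((w.max(2)<55).astype(np.uint8))
for j in range(1,k):
    if 40<st[j,4]<9000 and st[j,1]<260:print(st[j],c[j].round(1))
# coarse grey map of the region the pointer can be in
g=cv2.cvtColor(w,cv2.COLOR_BGR2GRAY);x0=40;sub=g[0:260:10,60:460:10]
print("\n".join(" ".join(f"{v//10:2d}" for v in r) for r in sub))
E
```

```text
[ 484.0152392  -256.48741382  300.92005976] [  49.8511829  -128.64094036  300.92005976]
hinge [163.80262808 109.12254842]
0.55 [array([233., 112.]), array([293., 115.]), array([323., 116.])]
0.7 [array([223., 113.]), array([277., 116.]), array([305., 118.])]
0.85 [array([210., 114.]), array([255., 118.]), array([280., 120.])]
0.95 [array([201., 114.]), array([238., 119.]), array([259., 122.])]
1.05 [array([191., 114.]), array([219., 120.]), array([234., 123.])]
[   0    0   59   26 1200] [24.9 10.5]
[304  91   5  11  42] [306.1  96.2]
[  11   96  117   31 2784] [ 73.  110.7]
[ 301  102   71  124 1843] [338.7 149.6]
[232 111  21  11 161] [241.5 115.5]
[167 115  20  16 173] [177.8 122.4]
[165 139  28 132 649] [178.9 212.6]
[ 403  141   57   51 2236] [427.4 168.1]
[  69  165   58   53 1150] [104.8 187.2]
[ 300  166   33   68 1137] [309.1 200.7]
[  0 221  17  52 452] [  5.1 254.4]
[301 243   4  30 106] [302.4 257.3]
 4  4  4  4  4  4  4  4  4  5  5  5  4  5  5  4  5  5  5  5  5  5  5  5  5  4  5  5  5  5  6  5  5  5  5  5  4  4  4  5
 4  4  4  4  5  5  5  5  5  5  5  4  5  5  5  5  5  5 
[... 2245 characters left out ...]
1  6 13 13 13  8  3 24 24 24 24 24 24 24 24 24 24 23  5  3  6  6 21  5  2  5  5  5  5  5  5  5  4  5
13 23 23 23  4  3  6 13 13 13 13  8  3 24 24 24 24 24 24 24 24 24 24 23  5  2  5  5 20  5  3  5  5  5  5  6  6  5  5  5
13 13 13 13 13 13 13 13 13 13 13  8  3 24 24 24 24 24 24 24 24 24 24 23  5  2  5  5 20  5  2  5  5  5  6  6  5  5  5  5
13 13 13 13 12 12 13 13 12 13 13  9  4 24 24 24 24 24 24 24 24 24 24 23  5  2  5  5 19  5  5  5  5  5  5  5  5  5  5  5
13 13 13 12 12 13 12 12 13 12 13 10  4 24 24 24 24 24 24 24 24 24 24 20 18 19 18 18 18  5  5  5  5  5  5  5  5  5  5  5
12 13 13 12 12 12 12 13 12 13 13 11  5 24 24 24  0 21 24 24 24 24 24 23  7  5  5  0  5  5  5  5  5  5  5  5  5  5  6  5
```

```bash
python3 - <<'E'
from h import *
w=cv2.imread("pics/w9.png");g=cv2.cvtColor(w,cv2.COLOR_BGR2GRAY)
print("\n".join(f"{r} "+" ".join(f"{v//10:2d}" for v in g[r,170:300:3]) for r in range(104,130,2)))
i={"K":camera_info("wrist")["K"],"cam_to_world":np.load("w9.npy")}
# bar check: bright column centre in rows 170..230
for r in(170,200,230):
    xs=np.nonzero(g[r,320:365]>130)[0]+320;p=plane("wrist",xs.mean(),r,60,i);print("bar",xs.min(),xs.max(),w2st(p))
xs=np.nonzero(g[200,150:320]>200)[0]+150;print("panel edges",[w2st(plane("wrist",x,200,62,i)) for x in(xs.min(),xs.max())])
from scipy.optimize import brentq
def ang(name,col,L,info): return brentq(lambda a:proj(name,st2w(108,-L*np.cos(a),60+L*np.sin(a)),info)[0]-col,.4,1.3)
print("knob a",ang("wrist",241.5,170,i),[ang("wrist",c,200,i) for c in(258,262,266)])
t=cv2.imread("pics/top0.png");g=cv2.cvtColor(t,cv2.COLOR_BGR2GRAY)
print("\n".join(f"{r} "+" ".join(f"{v//10:2d}" for v in g[r,360:420]) for r in range(206,230)))
E
```

```text
104  5 11 13 11 12 11  8  8  8  9  8 10 10 11 10 11 15 10 12 17 18 14 17 17 18 17 17 15 15 15 15 13 12 11 12 13 11 11 11 10  9  9  9  9
106 13 14 15 14 15 15 14 13 15 14 14 15 15 16 15 15 15 15 15 16 15 15 14 14 15 15 14 14 14 14 14 14 14 13 13 13 12 10 11 11 10  9  9  9
108 20 19 19 20 19 19 19 19 18 18 19 19 18 18 18 17 17 17 17 17 17 17 16 16 16 16 15 15 14 14 14 14 14 11 12 13 12 10 11 10 10  8  8  9
110 20 19 19 20 20 19 19 19 19 18 18 18 17 18 16 16 15 15 15 15 15 15 13 12 11 10 10  8  9 12 10  9 10 10 11  9 11 11 12 11 13 11 10 12
112 15 14 13 13 13 13 13 12 12 11  9  9  9  9  8 11  8  8  9  9  7  4  3  5  4  2  2  2  6  7  6  6  6  7  7  6  8  7  7  7  8  8  7  7
114  5  8  9  9  8  7  7  7  7  7  7  6  6  6  5  5  4  6  7  7  7  4  2  4  3  1  1  2 11 11  8  8 10 10  8  8  8  7  7  8  8  6  6  7
116  3  8 12 11 11 10  9  7  6  7  7  7  7  6  7  6  6  6  6  6  5  3  2  4  3  2  1  3 11 12 12 12 13 12 13 13 13 12 12 13 13 12 11 12
118  2  3  5  5  5  8 11  6  6  6  8  7  8  7  6  7  7  7  7  6  7  4  2  4  5  6  5  4  5  6  7  8  9 11 13 13 13 13 13 13 13 13 13 13
120  3  3  2
[... 4771 characters left out ...]
6 16 16 17 17 17 16 16 16 16 15 15 14 13 13 13 13 13 13 12 11 11 10 11 12 10  7  6  6  6  5  5  5  5  5  6  5  5  5  5  5  5  5  6  6  7  7  7  8  8
227 16 16 16 16 16 16 16 16 16 16 16 16 16 16 16 17 17 16 16 16 16 16 16 16 16 16 16 15 14 13 13 13 13 13 13 10  7  6  6  6  6  6  6  6  7  7  7  6  5  5  5  5  5  5  5  5  6  6  6  7
228 16 16 16 16 16 16 16 16 16 16 16 16 16 16 16 16 17 16 16 16 16 16 16 17 16 16 16 16 16 16 15 16 16 16 15 11  7  5  6  6  6  6  6  7  7  7  7  7  6  6  5  5  5  5  5  5  5  5  6  6
229 20 19 19 19 18 17 16 16 16 16 16 16 16 16 16 16 16 16 16 16 16 16 16 16 16 17 16 17 16 16 16 16 16 16 15 11  7  6  6  7  7  6  6  6  7  7  7  6  7  7  6  5  5  5  5  5  6  7  7  7
```

The pointer knob is at wrist column 241.5 and its tip end near 264. Both give about 0.93 rad after correcting by the bar check (-208 measured against -210). Now to the bar: back to stand (-22,-209.5) and down to reading z≈3, which puts the grasp point on the bar axis.

Emit:
move_arm([
  [[-2.1, -1.7, -2.8], [0, 0, 0], 0.48],
  [[-2.1, -1.7, -2.8], [0, 0, 0], 0.48],
  [[-2.1, -1.6, -2.8], [0, 0, 0], 0.48],
  [[-2.2, -1.65, -2.8], [0, 0, 0], 0.48],
  [[0, 0, -3.2], [0, 0, 0], 0.48],
  [[0, 0, -3.2], [0, 0, 0], 0.48],
  [[0, 0, -3.2], [0, 0, 0], 0.48],
  [[0, 0, -2], [0, 0, 0], 0.48],
  [[0, 0, 0], [0, 0, 0], 0.48],
  [[0, 0, 0], [0, 0, 0], 0.48],
])

```text
t: 21.65
eef_pos: [398.2, -324.1, 73.0]
tcp_rot: [-3.141, 0.001, -0.181]
ft_force: [0.2, -0.1, -0.7]
opening: 0.483
grip_force: 0.0
```

```bash
python3 - <<'E'
from h import *
s=state();print(s["eef_pos"],w2st(s["eef_pos"]),s["ft_force"],s["tcp_rot"])
print("go (cm)",(st2w(-22,-209.5,3)-s["eef_pos"])/10)
E
```

```text
[ 398.19719315 -324.10355025   73.02748783] [ -22.47507237 -210.5286179    73.02748783] [ 0.24663461 -0.08474938 -0.67683567] [-3.14084194e+00  1.20944258e-03 -1.80782664e-01]
go (cm) [ 0.065155    0.09269472 -7.00274878]
```

Emit:
move_arm([
  [[0, 0.1, -1.5], [0, 0, 0], 0.48],
  [[0, 0, -1.5], [0, 0, 0], 0.48],
  [[0, 0, -1.5], [0, 0, 0], 0.48],
  [[0, 0, -1.2], [0, 0, 0], 0.48],
  [[0, 0, -0.8], [0, 0, 0], 0.48],
  [[0, 0, -0.5], [0, 0, 0], 0.48],
  [[0, 0, 0], [0, 0, 0], 0.48],
])

```text
t: 22.35
eef_pos: [398.8, -323.2, 3.0]
tcp_rot: [-3.141, 0.0, -0.18]
ft_force: [0.2, 0.4, 0.5]
opening: 0.48
grip_force: 0.0
```

Emit:
move_arm([
  [[0, 0, 0], [0, 0, 0], 0.3],
  [[0, 0, 0], [0, 0, 0], 0.2],
  [[0, 0, 0], [0, 0, 0], 0.1],
  [[0, 0, 0], [0, 0, 0], 0.05],
  [[0, 0, 0], [0, 0, 0], 0.05],
  [[0, 0, 0], [0, 0, 0], 0.05],
  [[0, 0, 0], [0, 0, 0], 0.05],
  [[0, 0, 0], [0, 0, 0], 0.05],
])

```text
t: 23.15
eef_pos: [398.9, -322.1, 3.3]
tcp_rot: [-3.14, 0.001, -0.181]
ft_force: [5.1, 8.1, 3.2]
opening: 0.116
grip_force: 30.0
```

Gripped at 11 mm with 30 N, so the bar is held. I swing it up along its arc to about 0.88 rad in small steps.

Emit:
move_arm([
  [[0.02, 0.12, 1.03], [0, 0, 0], 0.05],
  [[0.01, 0.07, 1.02], [0, 0, 0], 0.05],
  [[0.02, 0.12, 1.02], [0, 0, 0], 0.05],
  [[0.03, 0.17, 1.01], [0, 0, 0], 0.05],
  [[0.04, 0.22, 1.0], [0, 0, 0], 0.05],
  [[0.05, 0.27, 0.99], [0, 0, 0], 0.05],
])

```text
t: 23.75
eef_pos: [400.5, -313.4, 64.8]
tcp_rot: [3.141, -0.0, -0.18]
ft_force: [1.8, -0.0, -3.7]
opening: 0.121
grip_force: 30.0
```

Emit:
move_arm([
  [[0.06, 0.32, 0.98], [0, 0, 0], 0.05],
  [[0.07, 0.36, 0.96], [0, 0, 0], 0.05],
  [[0.07, 0.41, 0.94], [0, 0, 0], 0.05],
  [[0.08, 0.45, 0.92], [0, 0, 0], 0.05],
  [[0.09, 0.5, 0.9], [0, 0, 0], 0.05],
  [[0.1, 0.54, 0.87], [0, 0, 0], 0.05],
])

```text
t: 24.35
eef_pos: [405.1, -288.7, 120.9]
tcp_rot: [3.139, -0.001, -0.18]
ft_force: [-5.5, -9.2, 2.6]
opening: 0.123
grip_force: 30.0
```

Emit:
move_arm([
  [[0.11, 0.58, 0.84], [0, 0, 0], 0.05],
  [[0.11, 0.62, 0.81], [0, 0, 0], 0.05],
  [[0.12, 0.66, 0.78], [0, 0, 0], 0.05],
  [[0.13, 0.69, 0.74], [0, 0, 0], 0.05],
  [[0.13, 0.73, 0.71], [0, 0, 0], 0.05],
  [[0.14, 0.76, 0.68], [0, 0, 0], 0.05],
  [[0, 0, 0], [0, 0, 0], 0.05],
  [[0, 0, 0], [0, 0, 0], 0.05],
])

```text
t: 25.15
eef_pos: [412.7, -249.5, 167.7]
tcp_rot: [3.136, -0.003, -0.179]
ft_force: [-10.3, -13.3, 15.9]
opening: 0.119
grip_force: 30.0
```

```bash
python3 - <<'E'
from h import *
s=state();e=s["eef_pos"];print(e,w2st(e),s["opening"],s["grip_force"],s["ft_force"])
t=read_camera("top");sd=read_camera("side");i=camera_info("wrist");w=read_camera("wrist")
cv2.imwrite("pics/t10.png",t);cv2.imwrite("pics/s10.png",sd);cv2.imwrite("pics/w10.png",w);np.save("w10.npy",np.array(i["cam_to_world"]))
for a in(.8,.9,1.0):
    c,q=np.cos(a),np.sin(a)
    print(a,"side panel outer edge +-75, bar ends",[proj("side",st2w(x,-L*c,60+L*q)).round(1) for L,x in((150,75),(150,-75),(210,46),(210,-46))],
     "top",[proj("top",st2w(x,-L*c,60+L*q)).round(1) for L,x in((150,75),(150,-75),(210,46),(210,-46))],"ptr",proj("wrist",st2w(108,-200*c,60+200*q),i).round(0),proj("wrist",st2w(46,-210*c,60+210*q),i).round(0),proj("wrist",st2w(75,-150*c,60+150*q),i).round(0))
g=cv2.cvtColor(t,cv2.COLOR_BGR2GRAY);print("\n".join(f"{r} "+" ".join(f"{v//10:2d}" for v in g[r,340:412:2]) for r in range(206,296,4)))
E
```

```text
[ 412.72294275 -249.54532418  167.7034269 ] [ -21.53213265 -134.57443868  167.7034269 ] 0.11872355688629027 29.999016523361206 [-10.29509084 -13.31522168  15.94050537]
0.8 side panel outer edge +-75, bar ends [array([328.8, 119.2]), array([383.5, 125. ]), array([342.9,  99.9]), array([376.3, 103.1])] top [array([388.7, 232.2]), array([381. , 288.9]), array([408.1, 246. ]), array([403.3, 282.2])] ptr [288. -35.] [303. 125.] [217.  60.]
0.9 side panel outer edge +-75, bar ends [array([328.2, 117.4]), array([383.5, 123.2]), array([342.2,  97.1]), array([376.1, 100.3])] top [array([385.5, 231.5]), array([377.7, 288.7]), array([403.7, 245.2]), array([398.9, 281.8])] ptr [248. -47.] [266. 128.] [191.  58.]
1.0 side panel outer edge +-75, bar ends [array([327.4, 116.1]), array([383.3, 122. ]), array([341.3,  94.9]), array([375.8,  98.1])] top [array([381.8, 230.7]), array([373.9, 288.4]), array([398.5, 244.2]), array([393.5, 281.3])] ptr [197. -59.] [218. 131.] [161.  57.]
206  9  8  9  8  9  9  9  9  8  9  9  9  9  8  9  9  8  9  9  9  8  9  9  9  9  9  9  9  9  9  9  9  9  9  9  9
210 13 
[... 1756 characters left out ...]
7  7  3  3  3  3  4  4  5  4
274 23 24 24 24 24 24 24 24 24 24 24 24 24 24 24 24 24 25 12  7  7  7  7  7  7  7  7  6  3  3  2  4  5  7  5  6
278 24 24 24 24 24 24 24 24 24 24 24 24 24 24 24 24 24 24 10 10  7  7  7  7  7  7  7  5  3  2  3  6  6  5  6  7
282 10 10 15 19 22 24 24 24 24 24 24 24 24 24 24 24 24 22  7  8 11  9  7  7  7  7  7  4  2  2  5  7  7  7  8  7
286 11 10 11 11 14 17 17 17 17 17 17 19 21 23 24 24 24 24 23 19 11  9  8  9  6  5  7  8  9 11  7  7  7  7  7  7
290 17 17 17 17 17 17 17 17 17 17 17 17 17 17 17 17 17 17 17 18 17 17 17 16  8  9  9  8  8  7  7  7  7  7  7  7
294 17 17 17 17 17 17 17 17 17 17 17 17 17 17 17 17 17 17 17 17 17 17 17 13  8  9  9  8  7  7  7  7  7  7  7  7
```

The bar is held with flap at about 0.87 by the top view and the pointer is about 0.935. The force is mostly radial, about 22 N outward, so I advance with a slight outward relief.

Emit:
move_arm([
  [[0.04, 0.24, 0.26], [0, 0, 0], 0.05],
  [[0.04, 0.24, 0.25], [0, 0, 0], 0.05],
  [[0.05, 0.24, 0.23], [0, 0, 0], 0.05],
  [[0.05, 0.24, 0.23], [0, 0, 0], 0.05],
  [[0, 0, 0], [0, 0, 0], 0.05],
  [[0, 0, 0], [0, 0, 0], 0.05],
])

```text
t: 25.9
eef_pos: [414.7, -239.0, 176.6]
tcp_rot: [3.138, -0.002, -0.18]
ft_force: [-4.2, -8.6, 7.9]
opening: 0.12
grip_force: 30.0
```

```bash
cat > m.py <<'E'
from h import *
import sys
from scipy.optimize import brentq
s=state();e=s["eef_pos"];q=w2st(e);print(q,s["opening"],s["grip_force"],s["ft_force"],"kin",np.arctan2(q[2]-3,-q[1]),np.arctan2(q[2]-3,-q[1]+1.5))
t=np.mean([read_camera("top").astype(float) for _ in range(2)],0).astype(np.uint8);cv2.imwrite(f"pics/t{sys.argv[1]}.png",t)
g=cv2.cvtColor(t,cv2.COLOR_BGR2GRAY).astype(float)
def P(a,L,x,n=0):return proj("top",st2w(x,-L*np.cos(a)+n*np.sin(a),60+L*np.sin(a)+n*np.cos(a)))
def colat(row,L,n,a):  # column where the line (L,n) crosses an image row
    A,B=P(a,L,90,n),P(a,L,-90,n);return A[0]+(row-A[1])*(B[0]-A[0])/(B[1]-A[1])
def solve(row,col,L,n):return brentq(lambda a:colat(row,L,n,a)-col,.3,1.38)
for r in range(234,257,2):
    b=g[r,395:415];p=b.argmax()+395;wt=np.clip(g[r,p-4:p+5]-120,0,None);cb=(wt*np.arange(p-4,p+5)).sum()/wt.sum()
    o=g[r,370:395];k=np.nonzero((o[:-1]>=150)&(o[1:]<150))[0]
    ce=370+k[0]+(o[k[0]]-150)/(o[k[0]]-o[k[0]+1]) if len(k) else None
    print(r,"bar",round(cb,1),round(solve(r,cb,210,0),3) ,"edge",ce and (round(ce,1),round(solve(r,ce,150,-2),3)))
E
python3 m.py 11; python3 - <<'E'
from h import *
from scipy.optimize import brentq
t=cv2.imread("pics/top0.png");g=cv2.cvtColor(t,cv2.COLOR_BGR2GRAY).astype(float)
wt=np.clip(95-g[216:221,388:398],0,None);print("knob top col",(wt*np.arange(388,398)).sum()/wt.sum(),(wt*np.arange(216,221)[:,None]).sum()/wt.sum())
for c in(391.5,392,392.5,393):print(c,brentq(lambda a:proj("top",st2w(112,-170*np.cos(a),60+170*np.sin(a)))[0]-c,.5,1.2))
E
```

```text
[ -21.45809678 -123.83380339  176.57432202] 0.12005927236307333 30.00141441822052 [-4.22439505 -8.57120364  7.85273601] kin 0.9511111153044964 0.9454075751995586
234 bar 392.1 1.125 edge (np.float64(385.5), 0.904)
knob top col 392.3886462882096 218.4890829694323
391.5 0.9577370889774088
392 0.9457450139193727
392.5 0.933536686817688
393 0.9210981311303744m.py:12: RuntimeWarning: invalid value encountered in scalar divide
  b=g[r,395:415];p=b.argmax()+395;wt=np.clip(g[r,p-4:p+5]-120,0,None);cb=(wt*np.arange(p-4,p+5)).sum()/wt.sum()
Traceback (most recent call last):
  File "m.py", line 15, in <module>
    print(r,"bar",round(cb,1),round(solve(r,cb,210,0),3) ,"edge",ce and (round(ce,1),round(solve(r,ce,150,-2),3)))
                                    ~~~~~^^^^^^^^^^^^
  File "m.py", line 10, in solve
    def solve(row,col,L,n):return brentq(lambda a:colat(row,L,n,a)-col,.3,1.38)
                                  ~~~~~~^^^^^^^^^^^^^^^^^^^^^^^^^^^^^^^^^^^^^^^
ValueError: The function value at x=0.3 is NaN; solver cannot continue.
```

```bash
sed -i 's/^for r in range(234,257,2):/for r in (234,236,246,248,250,252,254,256):/; s/^    print(r,"bar".*/    f=lambda *a:round(solve(*a),3) if np.isfinite(a[1]) else None\n    print(r,"bar",round(cb,1),f(r,cb,210,0) if r>240 else "","edge",ce and (round(ce,1),f(r,ce,150,-2)))/' m.py; python3 m.py 12
python3 - <<'E'
from h import *
# same estimator on the level flap: the bias of the frame (bar -210, panel edge -150 expected)
t=cv2.imread("pics/top0.png");g=cv2.cvtColor(t,cv2.COLOR_BGR2GRAY).astype(float)
for r in(252,258,264,270):
    w=np.clip(g[r,405:420]-120,0,None);c=(w*np.arange(405,420)).sum()/w.sum();o=g[r,385:402];k=np.nonzero((o[:-1]>=150)&(o[1:]<150))[0]
    ce=385+k[0]+(o[k[0]]-150)/(o[k[0]]-o[k[0]+1])
    print(r,c,w2st(plane("top",c,r,60))[:2],"edge",w2st(plane("top",ce,r,60))[:2])
E
```

```text
[ -21.43787022 -123.91506379  176.56268884] 0.11752615759714408 30.0012668967247 [-3.76368956 -8.27437501  8.23320896] kin 0.9507692417442265 0.9450681090592834
234 bar 392.1  edge (np.float64(385.6), 0.901)
236 bar nan  edge (np.float64(384.7), 0.92)
246 bar 402.0 0.931 edge (np.float64(383.6), 0.911)
248 bar 401.7 0.932 edge (np.float64(383.3), 0.913)
250 bar 401.5 0.932 edge (np.float64(382.9), 0.916)
252 bar 401.2 0.931 edge (np.float64(382.8), 0.912)
254 bar 401.0 0.931 edge (np.float64(382.5), 0.911)
256 bar 400.7 0.932 edge (np.float64(374.7), 1.098)
252 412.1986143187067 [  34.43611959 -210.19980934] edge [  25.41422116 -153.13344175]
258 411.4384787472036 [  16.94611043 -210.27103498] edge [   7.89235846 -152.87365341]
264 410.647191011236 [  -0.51453102 -210.25221468] edge [  -9.59085346 -152.58162852]
270 409.8863109048724 [ -17.91796689 -210.32105293] edge [ -26.88665734 -153.20552191]m.py:12: RuntimeWarning: invalid value encountered in scalar divide
  b=g[r,395:415];p=b.argmax()+395;wt=np.clip(g[r,p-4:p+5]-120,0,None);cb=(wt*np.arange(p-4,p+5)).sum()/wt.sum()
```

The flap reads 0.932 at the bar in the top view (0.937 at the edge, 0.945 from arm position). The pointer knob reads 0.936 in the same view. They are in line, so I do a short hold, then check the jar and pointer.

Emit:
move_arm([
  [[0, 0, 0], [0, 0, 0], 0.05],
  [[0, 0, 0], [0, 0, 0], 0.05],
  [[0, 0, 0], [0, 0, 0], 0.05],
])

```text
t: 26.4
eef_pos: [414.7, -239.1, 176.5]
tcp_rot: [3.138, -0.002, -0.18]
ft_force: [-4.9, -8.9, 7.9]
opening: 0.12
grip_force: 30.0
```

```bash
python3 m.py 13 2>/dev/null | sed -n '1p;4,6p'; python3 - <<'E'
from h import *
t=cv2.imread("pics/t13.png");g=cv2.cvtColor(t,cv2.COLOR_BGR2GRAY).astype(float)
wt=np.clip(95-g[216:221,388:398],0,None);print("knob col",(wt*np.arange(388,398)).sum()/wt.sum())
m=np.zeros(g.shape,np.uint8);m[225:268,280:322]=1
k,l,st,c=cv2.connectedComponentsWithStats(((g>170)&(m>0)).astype(np.uint8))
for j in range(1,k):
    if st[j,4]>40:print("jar lid",st[j],w2st(plane("top",*c[j],65)))
for n in("top",):
    a=cv2.imread("pics/top0.png")
    for nm,(x0,y0,x1,y1) in(("tray",(195,205,245,285)),("flask/tub",(210,130,295,182))):print(nm,cv2.absdiff(a,t)[y0:y1,x0:x1].max(2).mean())
E
```

```text
[ -21.48391487 -123.8984757   176.5191889 ] 0.11969269204366605 30.001226663589478 [-4.94952877 -8.92983945  7.86639679] kin 0.9507140127950579 0.9450119073198415
246 bar 402.0 0.931 edge (np.float64(383.6), 0.911)
248 bar 401.7 0.932 edge (np.float64(383.3), 0.913)
250 bar 401.5 0.931 edge (np.float64(382.9), 0.916)
knob col 392.32022471910113
jar lid [ 280  225   42   43 1166] [  1.68269617 116.91279199  65.        ]
jar lid [294 239  16  16 210] [ -0.29578234 110.49149796  65.        ]
tray 8.6895
flask/tub 5.7615384615384615
```

The jar's lid is at stand (0,110), centred in the seat. The pointer, flask and tub are unmoved, and the flap is held at the pointer.

```bash
python3 -c "
from h import *
print(env.job_done())"
```

```text
the job is handed in; nothing more can be done
None
```

I handed the job in at about 27 s: the jar stands upright in the seat, released, and the gripper is holding the flap by its bar at about 0.93 rad, in line with the pointer (about 0.935 rad). Before the pick I pressed the shut fingers onto the jar's lid with up to 69 N at the wrist, because the real fingertips sit about 38 mm above the reported TCP; the jar did not move.

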